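# Stack a toroidal transformer on its mounting stud

## Task

Mount the transformer on the upright stud of the aluminium plate: thread onto the stud, in this order from the bottom, the wide rubber pad, the copper-wound ring transformer, the small rubber pad and the steel clamping disc (raised collar upwards), each lying flat on the one below. Lower every part down the stud rather than letting it drop, and leave the battery, the multimeter and the soldering iron stand where they are.

Things in the scene. Friction and masses are not known exactly. Their poses are not given: they have to be found in the camera images.
- plate: the target: square aluminium sheet, 120 x 120 x 5 mm, fixed to the bench, with an upright brass stud, 8 mm diameter, 50 mm high, in the middle of its upper face (stud tip 55 mm above the bench); near each corner a brass pillar 8 mm wide, 10 mm high, 52 mm along x and y from the middle. Origin: centre of the underside, on the stud's axis; z up; x and y along the sides.
- wide_pad: flat black rubber ring, 62 mm outer diameter, 18 mm hole, 8 mm thick, 30 g, lying flat on the bench. Origin: centre of the underside; z up along the hole.
- toroid: ring-shaped transformer wound in copper, 56 mm outer diameter, 20 mm hole, 22 mm high, about 0.3 kg, lying flat on the bench. Origin: centre of the underside; z up along the hole.
- small_pad: flat black rubber ring, 40 mm outer diameter, 16 mm hole, 8 mm thick, 20 g, lying flat on the bench. Origin: centre of the underside; z up along the hole.
- clamp_disc: bright steel disc, 48 mm outer diameter, 16 mm hole, 5 mm thick, with a raised collar of 28 mm diameter round the hole, 8 mm high overall, 50 g, lying flat on the bench with the collar up. Origin: centre of the underside; z up along the hole.
- battery: bystander: small blue and white block battery standing upright, 26 x 17 mm, 47 mm high. Origin: centre of the underside.
- meter: bystander: yellow multimeter lying face up, 150 mm along its x, 75 mm along its y, 44 mm high at the dial. Origin: centre of the underside.
- iron_stand: bystander: dark steel soldering iron stand, foot 100 mm along its x, 70 mm along its y, the red handle of the iron rises towards its -x and ends 125 mm from the origin at 165 mm height. Origin: centre of the underside of the foot.
Things that resemble listed ones, but are neither listed nor needed, are in the scene too. What is shaped like the wide_pad but purple is not meant.

How it is judged (in metres and radians):
On the way, in this order (a step that is already met when the one before it is completed fails the run):
1. the wide rubber pad lies flat in its place on the stud (horizontal distance between wide_pad and plate below 0.009 m and z of wide_pad in the frame of plate between 0.002 and 0.008 m and angle between wide_pad's own z axis and vertical below 0.1 rad), for 0.2 s.
2. the transformer lies flat in its place on the stud (horizontal distance between toroid and plate below 0.009 m and z of toroid in the frame of plate between 0.01 and 0.016 m and angle between toroid's own z axis and vertical below 0.1 rad), for 0.2 s.
3. the small rubber pad lies flat in its place on the stud (horizontal distance between small_pad and plate below 0.009 m and z of small_pad in the frame of plate between 0.032 and 0.038 m and angle between small_pad's own z axis and vertical below 0.1 rad), for 0.2 s.
4. the steel clamping disc lies flat in its place on the stud (horizontal distance between clamp_disc and plate below 0.009 m and z of clamp_disc in the frame of plate between 0.04 and 0.046 m and angle between clamp_disc's own z axis and vertical below 0.1 rad), for 0.2 s.
At the end, for the whole second after the job is handed in: all four parts are on the stud: wide pad, transformer, small pad, disc from the bottom up, each upright within 0.1 rad, its centre within 9 mm of the stud's axis and its underside within 3 mm of its stacked height (5, 13, 35 and 43 mm above the plate's underside), collar of the disc up, all at rest (all of step 1 and all of step 2 and all of step 3 and all of step 4 and linear speed of each of wide_pad, toroid, small_pad, clamp_disc below 0.02 m/s and angular speed of each of wide_pad, toroid, small_pad, clamp_disc below 0.2 rad/s); the robot touches nothing.
It fails at once if a part is let drop down the stud (over 0.6 m/s while around the stud) instead of being lowered ((horizontal distance between wide_pad and plate below 0.012 m and z of wide_pad in the frame of plate below 0.055 m and linear speed of wide_pad above 0.6 m/s) or (horizontal distance between toroid and plate below 0.012 m and z of toroid in the frame of plate below 0.055 m and linear speed of toroid above 0.6 m/s) or (horizontal distance between small_pad and plate below 0.012 m and z of small_pad in the frame of plate below 0.055 m and linear speed of small_pad above 0.6 m/s) or (horizontal distance between clamp_disc and plate below 0.012 m and z of clamp_disc in the frame of plate below 0.055 m and linear speed of clamp_disc above 0.6 m/s)).
It fails at once if the battery is shifted by more than 25 mm (distance of battery from where it was at the start of the episode above 0.025 m).
It fails at once if the multimeter is shifted by more than 25 mm (distance of meter from where it was at the start of the episode above 0.025 m).
It fails at once if the soldering iron stand is shifted by more than 25 mm (distance of iron_stand from where it was at the start of the episode above 0.025 m).
It also fails if it takes over 90 s, if anything falls off the work surface, if the arm or the gripper's body presses on something with over 40 N, if the wrist force passes 120 N, or if a joint passes its speed limit or range.

## Robot

A 7-joint arm with a two-finger parallel gripper is mounted at the origin on the work surface. World frame = base frame: x ahead of the robot, y to its left, z up, the work surface at z = 0. Lengths are in mm, angles in rad, forces in N, time in s.
With the tool pointing down it reaches from about 400 to 900 mm from the base axis. Payload 5.5 kg.
Tool frame: the origin (TCP) lies at the very end of the fingers, on their centre line; the grasp point (between the pads) lies 19 mm behind it (bot.pinch_z is the distance from the TCP to the grasp point, in mm); z points along the fingers, y is the line along which they close (so a half turn about z gives the same grasp; the last joint's range is limited). The gripper opens to 92 mm and grips with 3 to 60 N. Pads are 19 mm wide; open, the fingers measure 130 mm over their backs; the gripper's body (75 mm by 190 mm) begins 47 mm behind the grasp point.
Start: joints at [-0.907, 0.501, -0.427, 1.55, 0.221, 1.138, -0.21], TCP at [253.564, 598.502, 226.729] pointing down, gripper open.
Joint ranges: [-2.88, 2.88], [-0.31, 2.03], [-1.54, 1.56], [0.2, 2.42], [-1.41, 4.55], [0.19, 2.02], [-2.57, 2.57]. Speed limits (rad/s): [2.57, 2.57, 3.14, 3.14, 3.14, 3.14, 3.14].

## Interface

Orientations are given as a unit quaternion [x, y, z, w].
In Python, from bench import bot gives the robot as it stands. The module is installed in compiled form; this text tells all that it offers.
- The arm moves only by the shell command python3 -m handwheel 'ROWS' [OPENING] [FORCE]. ROWS is JSON, a list of rows, each a list of 6 numbers: the shift along the tool's x, y, z in m, then the turn, a rotation vector about the tool's x, y, z in degrees. In form: [[tx, ty, tz, ax, ay, az], ...]. A call has exactly 10 rows; each row is the pose to reach, as a shift and turn from the pose commanded when the call began, along the tool's axes at that moment; what a row does not reach only later rows make up. A row lasts 1/12 s, in which the tool goes at most 41.7 mm and 7.16 degrees, less where a joint would pass 70% of its speed; a pose out of reach is approached as far as the arm can. A call with a gripper value outside its range is refused whole. OPENING is the finger opening in m, from 0 to 0.0918, set as the call begins (- or left out, the last holds). The fingers move at their own pace and stop on an object; FORCE is the grip in N (left out, the last holds). Time passes only in rows, so rows that repeat a pose let the fingers close, or fill a call up. It gives the time, the measured TCP pose, the force, the opening and the grip force at its end, in the units of the state.
- bot.get_state(): the state, without advancing time (a new reading comes with each control period).
- bot.get_image(name): name is "scene" or "side" or "wrist"; returns the picture (480x640x3 uint8, red, green, blue); there is no depth.
- bot.calibration(name): a dict with "fx", "fy", "cx", "cy" (pixels), "rvec" (rotation vector, rad) and "tvec" (3), from world to camera coordinates, as OpenCV has them; the wrist camera has in their place "T_tool_cam" (4x4, takes a point from camera to tool coordinates, whose origin is the TCP and whose axes are the flange's). Camera axes: x right, y down, z forward; pixel columns grow to the right and rows downward; lengths in mm; the calibration is good to about 2 mm. The wrist camera is an equidistant fisheye: a pixel r from the principal point sees the ray r / f radians off the axis. A picture is of the moment at which its call begins: read the wrist's pose just before it. calibration takes no time and is no camera call.
- bot.job_done(): hands the job in; it is judged then, once.
Trained networks look in the newest picture that a camera, given by its name, has taken for a name from the list of things; names that differ only in an ending like _2 or _b are one class to them, and where a whole thing is asked for, a point or a joint stands for the part that bears it (a point fixed in the world has none). Each returns a list of dicts, best first, with "conf" (0 to 1); they miss things now and then, are a little off and sometimes report something else, mostly with a low value. They report only what shows in the picture. A call takes as long as a camera call. They do not tell look-alikes from the thing itself.
- bot.search_frame(camera, label): "centre" ([x, y, z] in mm, in world coordinates, good to about 4 mm: the middle of the surface that is visible of it).
- bot.outline_of(camera, label): "mask" (480x640 bool, what is visible of it).
The state is a dict: "time": time; "qpos": joint angles; "dq": joint speeds; "joint_torque": joint torques, N m; "tool_pos": TCP position; "eef_rot": TCP orientation; "contact_force": force on the tool from outside, world axes, zero at the start; "torque": the same for the moment, N m; "finger_gap": opening from 0.0 (shut) to 1.0 (fully open); "finger_force": force on a finger pad.
Only numpy, scipy, OpenCV 4.12 (cv2) and the standard library are available. Lean on these libraries where they do the work, as an engineer would, in place of code of your own. Each camera call takes 0.05 s, during which the arm holds its last target. There are 200 camera calls.

## Working session

There is one attempt and no reset: what is moved stays moved. The work goes in short steps, Python scripts to look and compute and a shell command to move; the robot and the scene stay as the last step left them, time stands still between calls to the robot, and variables do not carry over. Pictures are saved under pics/ and viewed, at most 14 in all, crops included, and the job is handed in when it is done.

```bash
mkdir -p pics
python3 - <<'E'
from bench import bot
import cv2
s=bot.get_state();print({k:s[k] for k in('time','tool_pos','eef_rot','finger_gap','contact_force')})
for c in("scene","side"):
    im=bot.get_image(c);cv2.imwrite(f'pics/{c}0.png',im[:,:,::-1])
    for l in("plate","wide_pad","toroid","small_pad","clamp_disc","battery","meter","iron_stand"):
        print(c,l,[(round(d['conf'],2),[round(float(v)) for v in d['centre']]) for d in bot.search_frame(c,l)][:4])
print(bot.calibration("wrist"),bot.pinch_z)
E
```

```text
{'time': 0.0, 'tool_pos': array([253.3740315 , 597.82750443, 225.69079541]), 'eef_rot': array([ 1.99062422e-01,  9.79986338e-01, -9.39068019e-04, -2.16179179e-04]), 'finger_gap': 0.9984515398072732, 'contact_force': array([ 0.65258934,  0.36513656, -0.14566738])}
scene plate [(0.67, [596, 145, 8])]
scene wide_pad [(0.75, [476, 346, 5]), (0.68, [402, 274, 8])]
scene toroid [(0.52, [604, -174, 17])]
scene small_pad [(0.5, [405, -254, 9])]
scene clamp_disc [(0.72, [478, -2, 4])]
scene battery [(0.48, [739, 10, 35])]
scene meter [(0.78, [693, -390, 32]), (0.58, [404, -253, 10])]
scene iron_stand [(0.71, [669, 398, 21])]
side plate [(0.75, [589, 133, 2])]
side wide_pad [(0.63, [479, 341, 12]), (0.58, [400, 265, 3])]
side toroid [(0.67, [597, -184, 22])]
side small_pad [(0.66, [405, -259, 3])]
side clamp_disc [(0.63, [475, -4, 6])]
side battery [(0.51, [737, -6, 31])]
side meter [(0.95, [686, -419, 35]), (0.65, [736, -5, 32])]
side iron_stand [(0.86, [662, 387, 19])]
{'fx': 371.64829954431775, 'fy': 371.64829954431775, 'cx': 316.26739352665015, 'cy': 242.5445071152088, 'T_tool_cam': array([[-3.95373746e-04, -9.52394480e-01, -3.04868165e-01,
         8.12236999e+01],
       [ 9.99999792e-01, -5.31910598e-04,  3.64797202e-04,
         9.53948724e-01],
       [-5.09593450e-04, -3.04867957e-01,  9.52394492e-01,
        -1.56880177e+02],
       [ 0.00000000e+00,  0.00000000e+00,  0.00000000e+00,
         1.00000000e+00]])} 18.8
```

View pics/scene0.png

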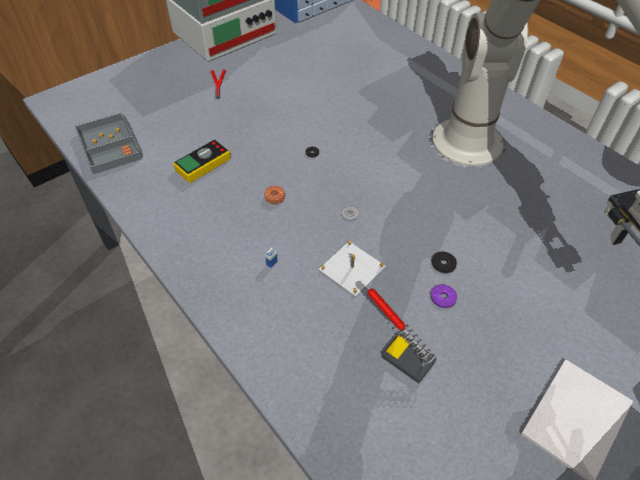

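Run:
```python
from bench import bot
import cv2,numpy as np
im=cv2.imread('pics/scene0.png');c=bot.calibration('scene')
K=np.array([[c['fx'],0,c['cx']],[0,c['fy'],c['cy']],[0,0,1]])
for p in((476,346,8),(402,270,8)):
    u,v=cv2.projectPoints(np.array([p],float),np.array(c['rvec'],float),np.array(c['tvec'],float),K,None)[0].ravel().astype(int)
    print(p,u,v,im[max(v-12,0):v+13,max(u-20,0):u+20].reshape(-1,3).mean(0))
    
u,v=cv2.projectPoints(np.array([[440,310,8.]]),np.array(c['rvec'],float),np.array(c['tvec'],float),K,None)[0].ravel().astype(int)
cr=im[max(v-60,0):v+60,max(u-80,0):u+80];cv2.imwrite('pics/crop0.png',cv2.resize(cr,None,fx=4,fy=4));print(u,v)
```

```text
(476, 346, 8) 444 296 [156.343 105.27  132.42 ]
(402, 270, 8) 441 260 [104.73  100.068  99.267]
443 278
```

View pics/crop0.png

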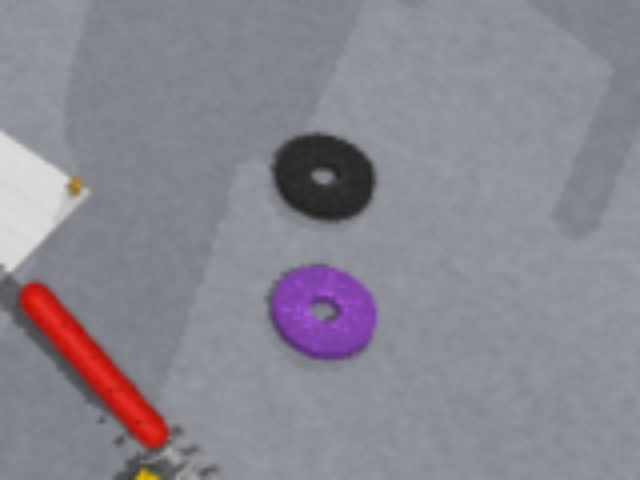

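The rings in question are the black one at (444,262) and the purple one at (444,296). The black one fits the wide pad, as purple is excluded, and the crop confirms it. The red handle of the iron reaches towards the plate's near corner at (368,292).

```bash
cat > h.py <<'E'
from bench import bot
import cv2,numpy as np
from scipy.spatial.transform import Rotation as Ro
def rays(cam,uv,state=None):
    "pixels -> (origin, world directions)"
    c=bot.calibration(cam); uv=np.asarray(uv,float).reshape(-1,2)
    x=(uv-[c['cx'],c['cy']])/[c['fx'],c['fy']]
    if cam=='wrist':
        th=np.linalg.norm(x,axis=1,keepdims=True); d=np.hstack([x/np.maximum(th,1e-9)*np.sin(th),np.cos(th)])
        R=Ro.from_quat(state['eef_rot']).as_matrix(); T=np.array(c['T_tool_cam'])
        return state['tool_pos']+R@T[:3,3], d@(R@T[:3,:3]).T
    R=Ro.from_rotvec(np.ravel(c['rvec'])).as_matrix()
    return -R.T@np.ravel(c['tvec']), np.hstack([x,np.ones((len(x),1))])@R
def plane(cam,uv,z,state=None):
    o,d=rays(cam,uv,state); return (o+d*((z-o[2])/d[:,2:]))[:,:2]
def shot(cam,name=None):
    s=bot.get_state(); im=bot.get_image(cam)
    if name: cv2.imwrite(f'pics/{name}.png',im[:,:,::-1])
    return s,im
def contour(m):
    return max(cv2.findContours(m.astype(np.uint8),0,1)[0],key=cv2.contourArea).reshape(-1,2)
def rings(cam,label,z,s):
    "ring fits on the plane z: conf, centre, diameters"
    out=[]
    for d in bot.outline_of(cam,label):
        p=plane(cam,contour(d['mask']),z,s)
        if len(p)>8:
            e=cv2.fitEllipse(p.astype(np.float32)); out.append((round(d['conf'],2),np.round(e[0],1),np.round(e[1],1)))
    return out
def go(x,y,z,yaw=None):
    "shift (m) in tool axes to world TCP target, tool-down; yaw = world angle of the closing axis, deg"
    s=bot.get_state(); R=Ro.from_quat(s['eef_rot']); 
    t=R.inv().apply(np.array([x,y,z])-s['tool_pos'])/1000
    cur=np.degrees(np.arctan2(*R.as_matrix()[1::-1,1])); 
    if yaw is None: w=cur
    else: w=cur+(yaw-cur+90)%180-90
    a=np.radians(w); Y=np.array([np.cos(a),np.sin(a),0]);Z=np.array([0,0,-1]);X=np.cross(Y,Z)
    rv=(R.inv()*Ro.from_matrix(np.c_[X,Y,Z])).as_rotvec(degrees=True)
    print('tcp',s['tool_pos'].round(1),'closing yaw %.1f'%cur,'shift',t.round(4),'turn',rv.round(1),'F',np.round(s['contact_force'],1),'gap',round(s['finger_gap']*91.8,1),'ff',np.round(s['finger_force'],1),'t',round(s['time'],2))
E
python3 - <<'E'
from h import *
for c in('scene','side'):
    s,im=shot(c)
    p=plane(c,contour(bot.outline_of(c,'plate')[0]['mask']),5)
    r=cv2.minAreaRect(p.astype(np.float32)); print(c,'plate',r)
    for l,z in(('wide_pad',8),('toroid',15),('small_pad',8),('clamp_disc',5)): print(l,rings(c,l,z,s))
# iron handle: red end from both cameras -> triangulate
P=[]
for c in('scene','side'):
    s,im=shot(c,c+'1'); h=cv2.cvtColor(im,cv2.COLOR_RGB2HSV)
    m=bot.outline_of(c,'iron_stand')[0]['mask']&((h[...,0]<8)|(h[...,0]>172))&(h[...,1]>150)
    p=contour(m); o=p[p[:,0].argmin()],p[p[:,0].argmax()]; print(c,o)
    P.append([rays(c,q) for q in o])
for i in(0,1):
  for j in(0,1):
    (o1,d1),(o2,d2)=P[0][i],P[1][j]; d1=d1[0];d2=d2[0]
    k,res,_,_=np.linalg.lstsq(np.c_[d1,-d2],o2-o1,rcond=None); print(i,j,(o1+k[0]*d1).round(),res)
go(402,270,110,None)
E
```

```text
scene plate ((592.4725341796875, 142.41331481933594), (124.69305419921875, 123.12748718261719), 9.786885261535645)
wide_pad [(0.84, array([402.3, 275.7]), array([62.1, 66.8])), (0.71, array([477.4, 343.8]), array([61. , 65.1]))]
toroid [(0.82, array([ 600.1, -172. ]), array([55.5, 68.7])), (0.48, array([648.1, 357.7]), array([ 92.7, 262. ]))]
small_pad [(0.67, array([ 406.2, -250.4]), array([39.2, 43. ]))]
clamp_disc [(0.7, array([475.4,   1.4]), array([42.5, 44.2]))]
side plate ((591.7691650390625, 139.26950073242188), (124.72972869873047, 133.27928161621094), 9.12723159790039)
wide_pad [(0.58, array([400.9, 266.1]), array([60.7, 66.4]))]
toroid [(0.73, array([ 598.7, -179.9]), array([54.2, 63.4]))]
small_pad [(0.68, array([ 404. , -257.8]), array([39.4, 42.4]))]
clamp_disc [(0.77, array([476.2,  -5.6]), array([44. , 48.8]))]
scene (array([368, 291], dtype=int32), array([404, 327], dtype=int32))
side (array([344,  93], dtype=int32), array([359,  98], dtype=int32))
0 0 [683. 287. 155.] [1109.97292308]
0 1 [685. 288. 158.] [1.48103709]
1 0 [659. 378. 104.] [0.44639104]
1 1 [661. 380. 109.] [1427.39918144]
tcp [253.6 598.5 226.7] closing yaw 67.0 shift [-0.2648 -0.2445  0.1167] turn [-0. -0. -0.] F [ 0.2 -0.2  0.7] gap 92.1 ff 0.0 t 1.7
```

View pics/side0.png

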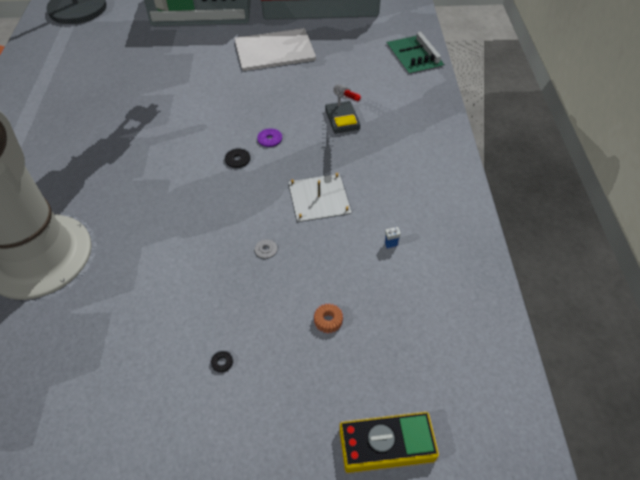

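The side view shows the black pad (237,158) clear of the purple ring (270,137), the plate at (320,198), and the handle at about (685,285,158), away from the stud. I'll go above the wide pad.

```bash
python3 -m handwheel '[[-0.027,-0.024,0.01,0,0,-4],[-0.055,-0.049,0.02,0,0,-8],[-0.085,-0.075,0.03,0,0,-12],[-0.115,-0.105,0.045,0,0,-16],[-0.145,-0.135,0.06,0,0,-20],[-0.175,-0.165,0.075,0,0,-24],[-0.205,-0.19,0.09,0,0,-28],[-0.235,-0.22,0.105,0,0,-32.5],[-0.265,-0.245,0.117,0,0,-32.5],[-0.265,-0.245,0.117,0,0,-32.5]]' 0.088 30
python3 - <<'E'
from h import *
s,im=shot('wrist','w1')
r=rings('wrist','wide_pad',8,s);print(r);print(rings('wrist','plate',5,s))
go(*r[0][1],3,99.5)
E
```

```text
time: 2.53
tool_pos: [403.7, 262.1, 107.8]
eef_rot: [-0.08, 0.997, -0.002, -0.001]
contact_force: [0.1, -0.3, -0.7]
finger_gap: 0.961
finger_force: 0.0
[(0.68, array([462. , 326.9]), array([29.9, 44.2])), (0.62, array([400.2, 272.6]), array([61.4, 62.9]))]
[(0.76, array([568.2, 185.3]), array([28.1, 54.2]))]
tcp [402.6 268.6 109.6] closing yaw 99.3 shift [-0.0681  0.0479  0.1066] turn [-0.  -0.  -0.2] F [-0.4  0.3 -0.9] gap 88.2 ff 0.0 t 2.68
```

View pics/w1.png

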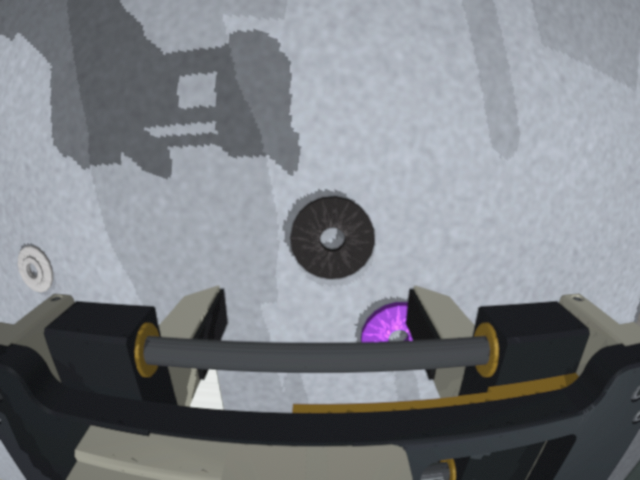

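The black pad is at (333,237), under the gripper, and the purple ring at (390,320) is out of the finger path. Descending.

```bash
python3 -c "
from h import *
go(400.5,272.2,4,99.5)"
```

```text
tcp [402.6 268.6 109.6] closing yaw 99.3 shift [0.0014 0.0039 0.1056] turn [-0.  -0.  -0.2] F [-0.4  0.3 -0.9] gap 88.2 ff 0.0 t 2.68
```

```bash
python3 -m handwheel '[[0.001,0.003,0.015,0,0,0],[0.001,0.003,0.035,0,0,0],[0.001,0.003,0.055,0,0,0],[0.001,0.003,0.075,0,0,0],[0.001,0.003,0.09,0,0,0],[0.001,0.003,0.1,0,0,0],[0.001,0.003,0.105,0,0,0],[0.001,0.003,0.105,0,0,0],[0.001,0.003,0.105,0,0,0],[0.001,0.003,0.105,0,0,0]]'; python3 -m handwheel '[[0,0,0,0,0,0],[0,0,0,0,0,0],[0,0,0,0,0,0],[0,0,0,0,0,0],[0,0,0,0,0,0],[0,0,0,0,0,0],[0,0,0,0,0,0],[0,0,0,0,0,0],[0,0,0,0,0,0],[0,0,0,0,0,0]]' 0.05 15; python3 -c "
from h import *
go(592,141,80,99.5)"
```

```text
time: 3.52
tool_pos: [401.0, 273.3, 5.6]
eef_rot: [-0.083, 0.997, 0.001, 0.001]
contact_force: [-0.7, -1.2, -0.0]
finger_gap: 0.959
finger_force: 0.0
time: 4.35
tool_pos: [400.8, 272.3, 4.9]
eef_rot: [-0.083, 0.997, 0.0, 0.0]
contact_force: [-0.7, -1.2, 5.4]
finger_gap: 0.669
finger_force: 15.0
tcp [400.8 272.3   4.9] closing yaw 99.5 shift [-0.1669 -0.1612 -0.075 ] turn [-0.  0.  0.] F [-0.7 -1.2  5.4] gap 61.4 ff 15.0 t 4.35
```

```bash
python3 -m handwheel '[[0,0,-0.01,0,0,0],[0,0,-0.03,0,0,0],[-0.01,-0.01,-0.055,0,0,0],[-0.03,-0.03,-0.08,0,0,0],[-0.055,-0.055,-0.105,0,0,0],[-0.085,-0.08,-0.105,0,0,0],[-0.115,-0.11,-0.105,0,0,0],[-0.142,-0.138,-0.105,0,0,0],[-0.16,-0.155,-0.105,0,0,0],[-0.167,-0.161,-0.105,0,0,0]]'
python3 - <<'E'
from h import *
import time
s,im=shot('wrist'); s,im=shot('wrist'); s,im=shot('wrist'); s,im=shot('wrist','w2')
p=plane('wrist',contour(bot.outline_of('wrist','plate')[0]['mask']),5,s)
print(cv2.minAreaRect(p.astype(np.float32)))
go(592,141,60,99.5)
E
```

```text
time: 5.18
tool_pos: [595.5, 136.2, 109.9]
eef_rot: [-0.08, 0.997, -0.001, 0.001]
contact_force: [-0.3, -1.1, 0.5]
finger_gap: 0.665
finger_force: 15.0Traceback (most recent call last):
  File "<stdin>", line 4, in <module>
IndexError: list index out of range
```

View pics/w2.png

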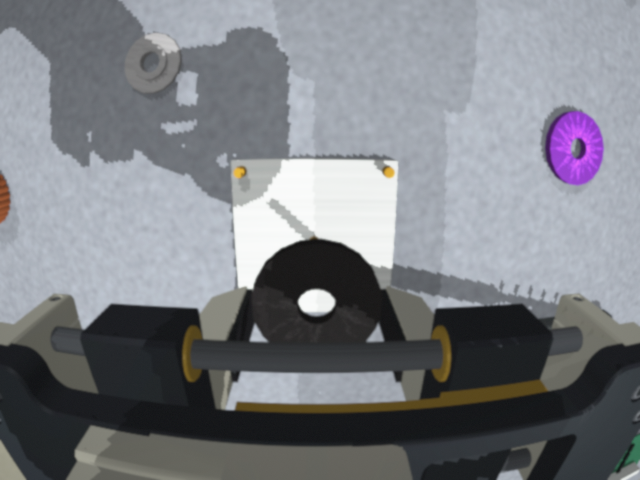

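Pad held. Two pillars are visible at (240,172) and (389,172), and the stud foot is just behind the pad near (316,240). I'll get the stud's position from the pillars.

```bash
cat >> h.py <<'E'
def stud(name=None,box=(60,230,180,460)):
    "stud axis from the two front pillars (tops at z=15), wrist view"
    s,im=shot('wrist',name); h=cv2.cvtColor(im,cv2.COLOR_RGB2HSV)
    m=cv2.inRange(h,(12,150,120),(32,255,255)); b=np.zeros_like(m); y0,y1,x0,x1=box; b[y0:y1,x0:x1]=m[y0:y1,x0:x1]
    n,_,st,ce=cv2.connectedComponentsWithStats(b); k=[i for i in range(1,n) if st[i,4]>25]; k=sorted(k,key=lambda i:-st[i,4])[:2]
    c=sorted(ce[k].tolist()); print('px',np.round(c,1).tolist(),st[k,4]); P=plane('wrist',c,13,s)
    d=P[1]-P[0]; L=np.linalg.norm(d); n_=np.array([-d[1],d[0]])/L
    cen=P.mean(0)+52*n_*np.sign(n_@(s['tool_pos'][:2]-P.mean(0))); print('spacing',L.round(1),'axis yaw',np.degrees(np.arctan2(d[1],d[0])).round(1),'centre',cen.round(1)); return cen
def hole(s,im,z):
    "centre of the held part's hole: tcp offset, from bright pixels enclosed by it"
E
python3 - <<'E'
from h import *
c=stud();print(bot.get_state()['tool_pos']); go(*c,60,99.5)
print(plane('wrist',[[316,240]],5,bot.get_state()))
E
```

```text
px [[237.1, 172.9], [385.4, 173.1]] [86 70]
spacing 102.7 axis yaw 99.5 centre [591.9 140. ]
[589.8753618  143.42809007 109.61678411]
tcp [589.9 143.4 109.6] closing yaw 99.7 shift [-0.0015 -0.0038  0.0496] turn [ 0.1 -0.1  0.2] F [-0.3 -0.1 -0.6] gap 61.1 ff 15.0 t 5.48
[[590.56994872 143.41088672]]
```

```bash
python3 -m handwheel '[[0,0,0.005,0,0,0],[0,0,0.01,0,0,0],[0,0,0.015,0,0,0],[0,0,0.02,0,0,0],[0,0,0.025,0,0,0],[0,0,0.03,0,0,0],[0,0,0.03,0,0,0],[0,0,0.03,0,0,0],[0,0,0.03,0,0,0],[0,0,0.03,0,0,0]]'
python3 - <<'E'
from h import *
c=stud('w3',(60,250,150,490));go(592,140.5,60,99.5)
E
```

```text
time: 6.32
tool_pos: [592.2, 141.3, 80.0]
eef_rot: [-0.083, 0.997, 0.0, 0.0]
contact_force: [0.4, 0.5, -0.3]
finger_gap: 0.664
finger_force: 15.0
px [[230.7, 175.4], [398.0, 175.5]] [97 91]
spacing 102.7 axis yaw 99.4 centre [591.9 139.9]
tcp [592.2 141.3  80.1] closing yaw 99.5 shift [ 0.0003 -0.0007  0.0201] turn [0. 0. 0.] F [ 0.2  0.5 -0.5] gap 61.4 ff 15.0 t 6.37
```

View pics/w3.png

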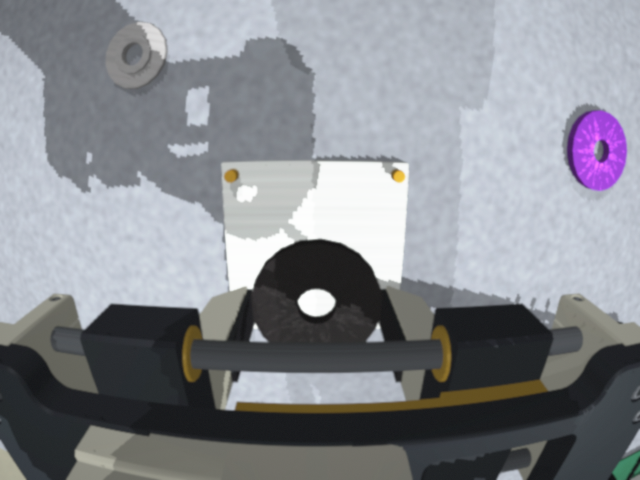

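The held pad is centred and the stud is at (592,140). Lowering it along the stud.

```bash
python3 -m handwheel '[[0,-0.001,0.006,0,0,0],[0,-0.001,0.012,0,0,0],[0,-0.001,0.018,0,0,0],[0,-0.001,0.024,0,0,0],[0,-0.001,0.03,0,0,0],[0,-0.001,0.036,0,0,0],[0,-0.001,0.042,0,0,0],[0,-0.001,0.048,0,0,0],[0,-0.001,0.054,0,0,0],[0,-0.001,0.058,0,0,0]]'; python3 -m handwheel '[[0,0,0.003,0,0,0],[0,0,0.006,0,0,0],[0,0,0.009,0,0,0],[0,0,0.011,0,0,0],[0,0,0.0115,0,0,0],[0,0,0.0115,0,0,0],[0,0,0.0115,0,0,0],[0,0,0.0115,0,0,0],[0,0,0.0115,0,0,0],[0,0,0.0115,0,0,0]]'
```

```text
time: 7.2
tool_pos: [591.7, 140.2, 20.8]
eef_rot: [-0.083, 0.997, -0.0, -0.0]
contact_force: [0.2, 0.4, 0.4]
finger_gap: 0.659
finger_force: 15.0
time: 8.03
tool_pos: [592.1, 140.3, 10.3]
eef_rot: [-0.083, 0.997, 0.0, 0.0]
contact_force: [0.1, 0.2, -0.1]
finger_gap: 0.667
finger_force: 15.0
```

```bash
python3 -m handwheel '[[0,0,0.0005,0,0,0],[0,0,0.0005,0,0,0],[0,0,0.0005,0,0,0],[0,0,0.0005,0,0,0],[0,0,0.0005,0,0,0],[0,0,0.0005,0,0,0],[0,0,0.0005,0,0,0],[0,0,0.0005,0,0,0],[0,0,0.0005,0,0,0],[0,0,0.0005,0,0,0]]' 0.08; python3 -m handwheel '[[0,0,-0.005,0,0,0],[0,0,-0.015,0,0,0],[0,0,-0.03,0,0,0],[0,0,-0.05,0,0,0],[0,0,-0.075,0,0,0],[0,0,-0.1,0,0,0],[0,0,-0.12,0,0,0],[0,0,-0.13,0,0,0],[0,0,-0.13,0,0,0],[0,0,-0.13,0,0,0]]'
python3 - <<'E'
from h import *
s,im=shot('wrist','w4');print(rings('wrist','wide_pad',13,s));stud()
go(599.5,-176,110,99.5)
E
```

```text
time: 8.87
tool_pos: [592.0, 140.3, 9.7]
eef_rot: [-0.083, 0.997, 0.0, -0.0]
contact_force: [0.2, -0.4, -0.0]
finger_gap: 0.873
finger_force: 0.0
time: 9.7
tool_pos: [592.2, 140.1, 140.1]
eef_rot: [-0.083, 0.997, -0.0, 0.001]
contact_force: [0.2, 0.8, -1.0]
finger_gap: 0.873
finger_force: 0.0
[(0.76, array([591.6, 140.2]), array([61.4, 62.9])), (0.71, array([477.8, 335.1]), array([60. , 64.8]))]
px [[249.1, 167.5], [383.4, 167.8]] [56 51]
spacing 103.0 axis yaw 99.4 centre [591.9 139.7]
tcp [590.8 139.8 138.1] closing yaw 99.5 shift [ 0.0437 -0.3129  0.0282] turn [-0.  -0.2  0. ] F [-0.4  0.1 -0.3] gap 80.1 ff 0.0 t 9.85
```

View pics/w4.png

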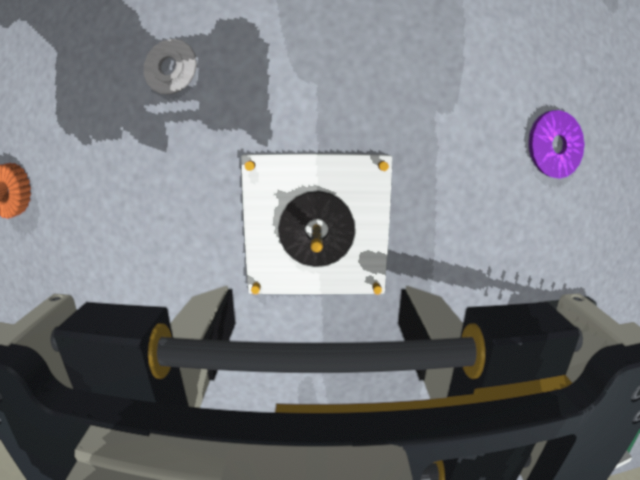

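The pad lies flat round the stud at (317,229). Next the toroid.

```bash
python3 -m handwheel '[[0.002,-0.015,0,0,0,0],[0.006,-0.045,0.002,0,0,0],[0.01,-0.08,0.006,0,0,0],[0.016,-0.12,0.01,0,0,0],[0.022,-0.16,0.015,0,0,0],[0.028,-0.2,0.02,0,0,0],[0.034,-0.24,0.025,0,0,0],[0.039,-0.275,0.028,0,0,0],[0.042,-0.3,0.028,0,0,0],[0.0435,-0.313,0.028,0,0,0]]' 0.088 30
python3 - <<'E'
from h import *
for i in range(4): bot.get_image('wrist')
s,im=shot('wrist','w5');r=rings('wrist','toroid',16,s);print(r)
go(*r[0][1],6,99.5)
E
```

```text
time: 10.68
tool_pos: [599.0, -181.1, 109.6]
eef_rot: [-0.08, 0.997, -0.001, -0.002]
contact_force: [0.8, -0.4, 0.5]
finger_gap: 0.958
finger_force: 0.0
[(0.83, array([ 599.1, -176.9]), array([54.5, 57.8]))]
tcp [ 601.4 -171.9  111.6] closing yaw 99.8 shift [ 0.0031 -0.0048  0.1056] turn [0.1 0.  0.3] F [ 0.6  0.6 -0.4] gap 88.3 ff 0.0 t 10.98
```

View pics/w5.png

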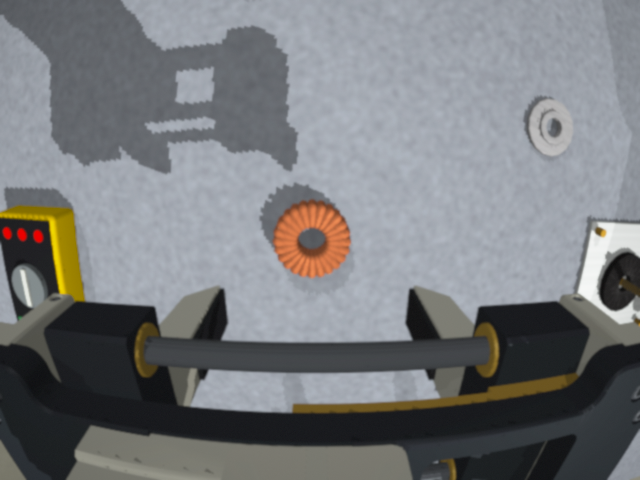

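The toroid at (312,239) is centred under the gripper. Descending and gripping.

```bash
python3 -m handwheel '[[0,-0.001,0.015,0,0,0],[0,-0.001,0.035,0,0,0],[0,-0.001,0.055,0,0,0],[0,-0.001,0.075,0,0,0],[0,-0.001,0.09,0,0,0],[0,-0.001,0.1,0,0,0],[0,-0.001,0.106,0,0,0],[0,-0.001,0.108,0,0,0],[0,-0.001,0.108,0,0,0],[0,-0.001,0.108,0,0,0]]'; python3 -m handwheel '[[0,0,0,0,0,0],[0,0,0,0,0,0],[0,0,0,0,0,0],[0,0,0,0,0,0],[0,0,0,0,0,0],[0,0,0,0,0,0],[0,0,0,0,0,0],[0,0,0,0,0,0],[0,0,0,0,0,0],[0,0,0,0,0,0]]' 0.04 35; python3 -c "
from h import *
go(592,140,140,99.5)"
```

```text
time: 11.82
tool_pos: [602.0, -176.7, 4.5]
eef_rot: [-0.083, 0.997, -0.0, 0.001]
contact_force: [-0.0, 0.4, 0.5]
finger_gap: 0.957
finger_force: 0.0
time: 12.65
tool_pos: [601.2, -176.7, 3.9]
eef_rot: [-0.083, 0.997, -0.0, 0.0]
contact_force: [-1.5, -0.3, 2.8]
finger_gap: 0.602
finger_force: 35.0
tcp [ 601.2 -176.7    3.9] closing yaw 99.5 shift [-0.0434  0.3138 -0.1361] turn [-0.  0.  0.] F [-1.5 -0.3  2.8] gap 55.3 ff 35.0 t 12.65
```

```bash
python3 -m handwheel '[[0,0,-0.01,0,0,0],[0,0,-0.03,0,0,0],[0,0,-0.06,0,0,0],[-0.002,0.015,-0.09,0,0,0],[-0.006,0.045,-0.116,0,0,0],[-0.012,0.08,-0.116,0,0,0],[-0.017,0.115,-0.116,0,0,0],[-0.022,0.15,-0.116,0,0,0],[-0.027,0.185,-0.116,0,0,0],[-0.03,0.215,-0.116,0,0,0]]'; python3 -m handwheel '[[-0.004,0.03,0,0,0,0],[-0.008,0.057,0,0,0,0],[-0.011,0.08,0,0,0,0],[-0.0125,0.093,0,0,0,0],[-0.0135,0.0988,0,0,0,0],[-0.0135,0.0988,0,0,0,0],[-0.0135,0.0988,0,0,0,0],[-0.0135,0.0988,0,0,0,0],[-0.0135,0.0988,0,0,0,0],[-0.0135,0.0988,0,0,0,0]]';  python3 - <<'E'
from h import *
stud('w6');s=bot.get_state();print(rings('wrist','toroid',s['tool_pos'][2]+12,s));go(592,140,80,99.5)
E
```

```text
time: 13.48
tool_pos: [594.2, 43.4, 119.8]
eef_rot: [-0.084, 0.996, 0.001, -0.0]
contact_force: [-0.3, 0.1, -3.7]
finger_gap: 0.6
finger_force: 35.0
time: 14.32
tool_pos: [592.3, 138.2, 119.6]
eef_rot: [-0.082, 0.997, -0.0, -0.0]
contact_force: [-0.3, 0.3, -2.9]
finger_gap: 0.606
finger_force: 35.0
px [[247.1, 168.8], [390.4, 168.8]] [64 63]
spacing 102.8 axis yaw 99.4 centre [591.9 139.9]
[(0.63, array([584.9, 137.2]), array([49.1, 57.6]))]
tcp [592.2 138.9 119.7] closing yaw 99.5 shift [0.0001 0.0011 0.0397] turn [-0. -0. -0.] F [-0.4 -0.2 -3.9] gap 55.4 ff 35.0 t 14.42
```

View pics/w6.png

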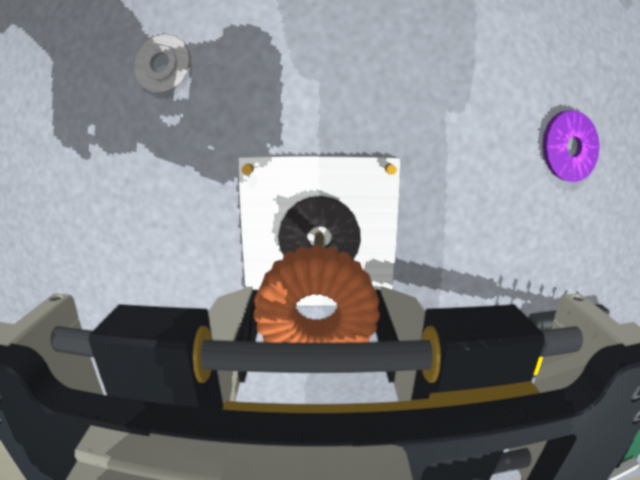

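Toroid held about 2 mm towards the camera, with the stud at (318,236) in view. I'll correct for that and lower.

```bash
python3 -m handwheel '[[-0.0015,0.001,0.006,0,0,0],[-0.0015,0.001,0.012,0,0,0],[-0.0015,0.001,0.019,0,0,0],[-0.0015,0.001,0.026,0,0,0],[-0.0015,0.001,0.033,0,0,0],[-0.0015,0.001,0.04,0,0,0],[-0.0015,0.001,0.047,0,0,0],[-0.0015,0.001,0.053,0,0,0],[-0.0015,0.001,0.057,0,0,0],[-0.0015,0.001,0.06,0,0,0]]'; python3 -m handwheel '[[0,0,0.004,0,0,0],[0,0,0.009,0,0,0],[0,0,0.014,0,0,0],[0,0,0.019,0,0,0],[0,0,0.024,0,0,0],[0,0,0.029,0,0,0],[0,0,0.033,0,0,0],[0,0,0.036,0,0,0],[0,0,0.038,0,0,0],[0,0,0.038,0,0,0]]'; python3 -m handwheel '[[0,0,0.001,0,0,0],[0,0,0.002,0,0,0],[0,0,0.003,0,0,0],[0,0,0.004,0,0,0],[0,0,0.004,0,0,0],[0,0,0.004,0,0,0],[0,0,0.004,0,0,0],[0,0,0.004,0,0,0],[0,0,0.004,0,0,0],[0,0,0.004,0,0,0]]'
```

```text
time: 15.25
tool_pos: [593.1, 141.2, 58.9]
eef_rot: [-0.083, 0.997, -0.0, -0.0]
contact_force: [0.1, 0.2, -2.9]
finger_gap: 0.604
finger_force: 35.0
time: 16.08
tool_pos: [593.1, 141.2, 21.2]
eef_rot: [-0.083, 0.997, -0.0, -0.0]
contact_force: [0.0, -0.2, -3.5]
finger_gap: 0.6
finger_force: 35.0
time: 16.92
tool_pos: [593.4, 141.3, 17.7]
eef_rot: [-0.083, 0.997, 0.0, -0.0]
contact_force: [-0.6, 0.4, -3.8]
finger_gap: 0.604
finger_force: 35.0
```

```bash
python3 -m handwheel '[[0,0,0.0005,0,0,0],[0,0,0.001,0,0,0],[0,0,0.0015,0,0,0],[0,0,0.0015,0,0,0],[0,0,0.0015,0,0,0],[0,0,0.0015,0,0,0],[0,0,0.0015,0,0,0],[0,0,0.0015,0,0,0],[0,0,0.0015,0,0,0],[0,0,0.0015,0,0,0]]'; python3 -m handwheel '[[0,0,0,0,0,0],[0,0,0,0,0,0],[0,0,0,0,0,0],[0,0,0,0,0,0],[0,0,0,0,0,0],[0,0,0,0,0,0],[0,0,0,0,0,0],[0,0,0,0,0,0],[0,0,0,0,0,0],[0,0,0,0,0,0]]' 0.078;  python3 -m handwheel '[[0,0,-0.005,0,0,0],[0,0,-0.015,0,0,0],[0,0,-0.03,0,0,0],[0,0,-0.05,0,0,0],[0,0,-0.075,0,0,0],[0,0,-0.1,0,0,0],[0,0,-0.115,0,0,0],[0,0,-0.125,0,0,0],[0,0,-0.125,0,0,0],[0,0,-0.125,0,0,0]]'
python3 - <<'E'
from h import *
s,im=shot('wrist','w7');print(rings('wrist','toroid',26,s));stud()
go(405,-255,110,99.5)
E
```

```text
time: 17.75
tool_pos: [593.5, 141.3, 16.9]
eef_rot: [-0.083, 0.997, -0.0, 0.0]
contact_force: [-3.1, -1.6, 5.6]
finger_gap: 0.604
finger_force: 35.0
time: 18.58
tool_pos: [593.4, 141.3, 16.2]
eef_rot: [-0.083, 0.997, 0.0, 0.0]
contact_force: [0.4, -0.6, -0.7]
finger_gap: 0.847
finger_force: 0.0
time: 19.42
tool_pos: [593.6, 141.2, 141.7]
eef_rot: [-0.083, 0.997, -0.0, 0.001]
contact_force: [0.8, -1.0, -0.1]
finger_gap: 0.845
finger_force: 0.0
[(0.56, array([592. , 140.8]), array([54.5, 57.3]))]
px [[248.5, 165.3], [382.0, 165.6]] [54 53]
spacing 102.9 axis yaw 99.4 centre [592.  139.8]
tcp [592.3 140.9 139.8] closing yaw 99.5 shift [ 0.2503 -0.3594  0.0305] turn [-0.  -0.1  0. ] F [ 0.4  0.2 -0.5] gap 77.7 ff 0.0 t 19.57
```

View pics/w7.png

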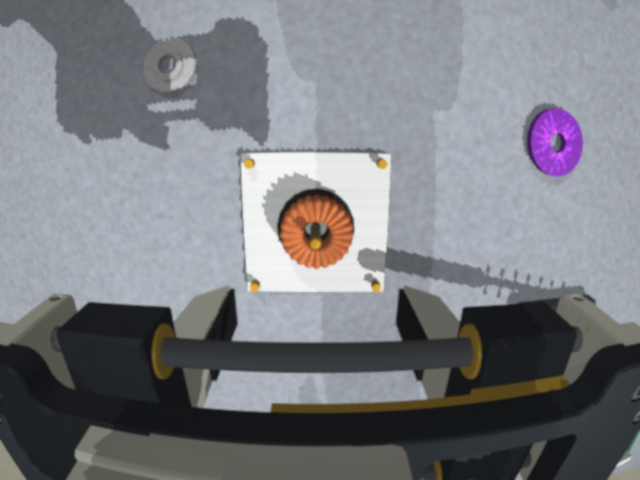

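The toroid sits concentric at (316,229). Now the small pad.

```bash
python3 -m handwheel '[[0.01,-0.015,0,0,0,0],[0.03,-0.043,0,0,0,0],[0.053,-0.076,0,0,0,0],[0.076,-0.109,0,0,0,0],[0.099,-0.142,0.003,0,0,0],[0.122,-0.175,0.008,0,0,0],[0.145,-0.208,0.014,0,0,0],[0.168,-0.241,0.02,0,0,0],[0.19,-0.272,0.026,0,0,0],[0.21,-0.3,0.031,0,0,0]]' 0.075 20; python3 -m handwheel '[[0.02,-0.028,0,0,0,0],[0.033,-0.047,0,0,0,0],[0.039,-0.056,0,0,0,0],[0.041,-0.059,0,0,0,0],[0.041,-0.059,0,0,0,0],[0.041,-0.059,0,0,0,0],[0.041,-0.059,0,0,0,0],[0.041,-0.059,0,0,0,0],[0.041,-0.059,0,0,0,0],[0.041,-0.059,0,0,0,0]]'
python3 - <<'E'
from h import *
s,im=shot('wrist','w8');r=rings('wrist','small_pad',8,s);print(r)
if r: go(*r[0][1],4,99.5)
E
```

```text
time: 20.4
tool_pos: [433.6, -191.2, 108.9]
eef_rot: [-0.083, 0.997, 0.0, -0.001]
contact_force: [-0.4, -1.3, -0.0]
finger_gap: 0.82
finger_force: 0.0
time: 21.23
tool_pos: [405.8, -253.6, 110.3]
eef_rot: [-0.084, 0.996, 0.0, 0.0]
contact_force: [0.7, 0.3, -0.0]
finger_gap: 0.816
finger_force: 0.0
[(0.96, array([ 403.2, -255.3]), array([38.8, 41.4]))]
tcp [ 405.6 -254.   110.2] closing yaw 99.6 shift [ 0.0026 -0.0009  0.1062] turn [0.  0.  0.1] F [-0.3  0.2  0.4] gap 75.1 ff 0.0 t 21.33
```

View pics/w8.png

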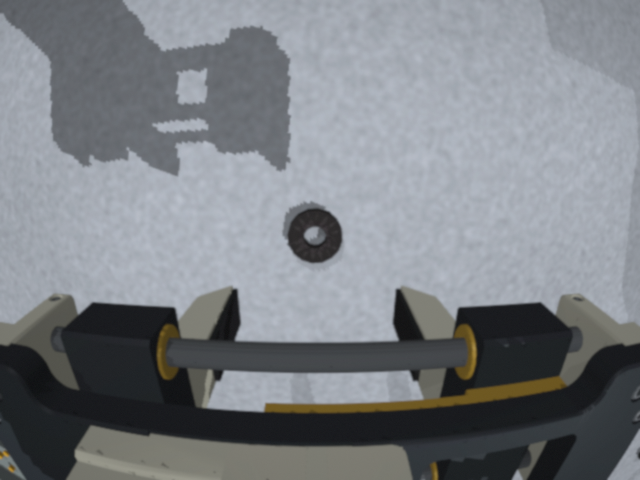

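The small pad is at (315,235), alone, under the gripper.

```bash
python3 -m handwheel '[[0.002,-0.001,0.015,0,0,0],[0.002,-0.001,0.035,0,0,0],[0.002,-0.001,0.055,0,0,0],[0.002,-0.001,0.075,0,0,0],[0.002,-0.001,0.09,0,0,0],[0.002,-0.001,0.1,0,0,0],[0.002,-0.001,0.105,0,0,0],[0.002,-0.001,0.107,0,0,0],[0.002,-0.001,0.107,0,0,0],[0.002,-0.001,0.107,0,0,0]]'; python3 -m handwheel '[[0,0,0,0,0,0],[0,0,0,0,0,0],[0,0,0,0,0,0],[0,0,0,0,0,0],[0,0,0,0,0,0],[0,0,0,0,0,0],[0,0,0,0,0,0],[0,0,0,0,0,0],[0,0,0,0,0,0],[0,0,0,0,0,0]]' 0.03 15; python3 -c "
from h import *
go(592,140,124,99.5)"
```

```text
time: 22.17
tool_pos: [404.1, -256.0, 3.8]
eef_rot: [-0.083, 0.997, -0.0, 0.0]
contact_force: [-0.2, -0.5, 0.9]
finger_gap: 0.819
finger_force: 0.0
time: 23.0
tool_pos: [403.6, -255.7, 3.3]
eef_rot: [-0.083, 0.997, -0.0, 0.0]
contact_force: [0.0, -0.8, 3.5]
finger_gap: 0.428
finger_force: 15.0
tcp [ 403.6 -255.7    3.3] closing yaw 99.5 shift [-0.2514  0.359  -0.1207] turn [-0.  0.  0.] F [ 0.  -0.8  3.5] gap 39.3 ff 15.0 t 23.0
```

Travel passes by the disc well above it.

```bash
python3 -m handwheel '[[0,0,-0.01,0,0,0],[0,0,-0.035,0,0,0],[0,0,-0.07,0,0,0],[-0.01,0.014,-0.1,0,0,0],[-0.028,0.04,-0.12,0,0,0],[-0.05,0.071,-0.12,0,0,0],[-0.072,0.103,-0.12,0,0,0],[-0.094,0.134,-0.12,0,0,0],[-0.116,0.166,-0.12,0,0,0],[-0.138,0.197,-0.12,0,0,0]]'; python3 -m handwheel '[[-0.022,0.032,0,0,0,0],[-0.044,0.063,0,0,0,0],[-0.066,0.095,0,0,0,0],[-0.088,0.126,0,0,0,0],[-0.103,0.148,0,0,0,0],[-0.111,0.159,0,0,0,0],[-0.1135,0.162,0,0,0,0],[-0.1135,0.162,0,0,0,0],[-0.1135,0.162,0,0,0,0],[-0.1135,0.162,0,0,0,0]]'
python3 - <<'E'
from h import *
stud('w9');go(592,140,80,99.5)
E
```

```text
time: 23.83
tool_pos: [507.4, -36.8, 124.0]
eef_rot: [-0.083, 0.997, -0.0, 0.0]
contact_force: [0.3, 0.3, -0.3]
finger_gap: 0.427
finger_force: 15.0
time: 24.67
tool_pos: [591.6, 137.0, 123.0]
eef_rot: [-0.082, 0.997, -0.001, -0.001]
contact_force: [0.5, 0.1, -0.2]
finger_gap: 0.429
finger_force: 15.0
px [[249.4, 169.6], [390.9, 169.7]] [62 56]
spacing 102.8 axis yaw 99.4 centre [591.9 139.8]
tcp [591.7 137.2 123.1] closing yaw 99.4 shift [-0.0008  0.0028  0.0431] turn [-0.1 -0.1 -0.1] F [ 0.1 -0.9 -0.5] gap 39.2 ff 15.0 t 24.72
```

View pics/w9.png

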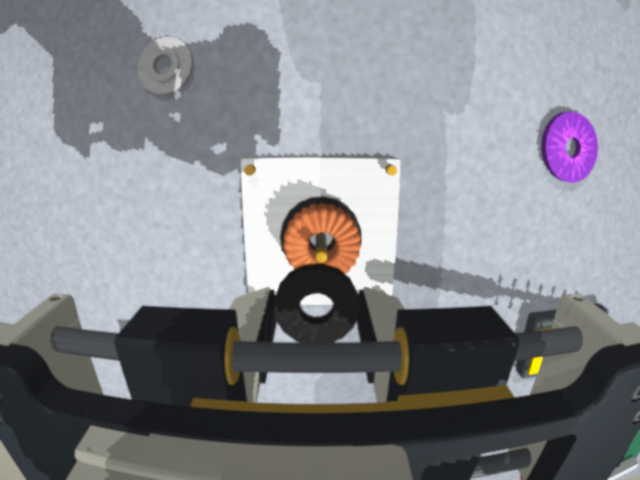

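The small pad is level, and the stud tip at (321,257) is visible behind it. I'll correct by 2.5 mm and lower in stages.

```bash
python3 -m handwheel '[[-0.0005,0.0025,0.007,0,0,0],[-0.0005,0.0025,0.014,0,0,0],[-0.0005,0.0025,0.021,0,0,0],[-0.0005,0.0025,0.028,0,0,0],[-0.0005,0.0025,0.035,0,0,0],[-0.0005,0.0025,0.042,0,0,0],[-0.0005,0.0025,0.048,0,0,0],[-0.0005,0.0025,0.052,0,0,0],[-0.0005,0.0025,0.052,0,0,0],[-0.0005,0.0025,0.052,0,0,0]]'
python3 - <<'E'
from h import *
stud('w10',(60,250,150,490));go(592,140,80,99.5)
E
```

```text
time: 25.55
tool_pos: [592.0, 142.7, 70.9]
eef_rot: [-0.083, 0.997, 0.0, -0.0]
contact_force: [0.8, 0.4, 0.8]
finger_gap: 0.429
finger_force: 15.0
px [[225.3, 177.4], [399.0, 177.5]] [108 104]
spacing 102.6 axis yaw 99.4 centre [591.9 139.9]
tcp [592.3 142.7  71.3] closing yaw 99.5 shift [ 0.0007 -0.0026 -0.0087] turn [0. 0. 0.] F [-0.1 -0.9 -0.5] gap 39.0 ff 15.0 t 25.6
```

View pics/w10.png

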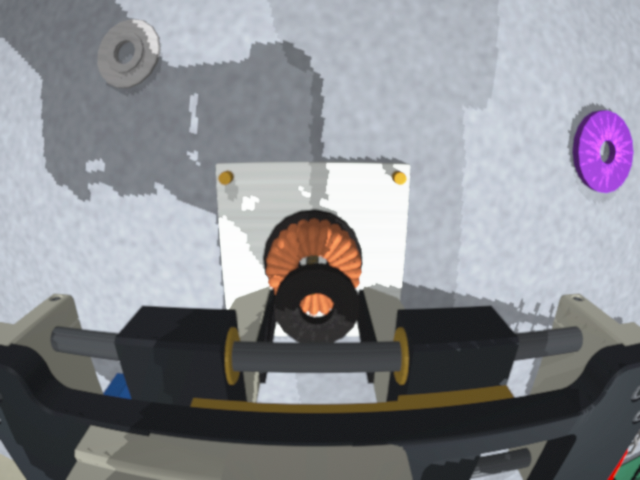

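```bash
python3 -m handwheel '[[0.0005,-0.0025,0,0,0,0],[0.0005,-0.0025,0.003,0,0,0],[0.0005,-0.0025,0.007,0,0,0],[0.0005,-0.0025,0.011,0,0,0],[0.0005,-0.0025,0.015,0,0,0],[0.0005,-0.0025,0.019,0,0,0],[0.0005,-0.0025,0.023,0,0,0],[0.0005,-0.0025,0.027,0,0,0],[0.0005,-0.0025,0.029,0,0,0],[0.0005,-0.0025,0.03,0,0,0]]'; python3 -m handwheel '[[0,0,0.001,0,0,0],[0,0,0.002,0,0,0],[0,0,0.0025,0,0,0],[0,0,0.0025,0,0,0],[0,0,0.0025,0,0,0],[0,0,0.0025,0,0,0],[0,0,0.0025,0,0,0],[0,0,0.0025,0,0,0],[0,0,0.0025,0,0,0],[0,0,0.0025,0,0,0]]'
```

```text
time: 26.43
tool_pos: [591.7, 140.0, 40.6]
eef_rot: [-0.083, 0.997, -0.0, -0.0]
contact_force: [0.8, -0.3, 0.2]
finger_gap: 0.424
finger_force: 15.0
time: 27.27
tool_pos: [592.1, 140.0, 38.7]
eef_rot: [-0.083, 0.997, 0.0, 0.0]
contact_force: [-0.4, -0.2, -0.6]
finger_gap: 0.427
finger_force: 15.0
```

```bash
python3 -m handwheel '[[0,0,0.0005,0,0,0],[0,0,0.0005,0,0,0],[0,0,0.0005,0,0,0],[0,0,0.0005,0,0,0],[0,0,0.0005,0,0,0],[0,0,0.0005,0,0,0],[0,0,0.0005,0,0,0],[0,0,0.0005,0,0,0],[0,0,0.0005,0,0,0],[0,0,0.0005,0,0,0]]' 0.065; python3 -m handwheel '[[0,0,-0.004,0,0,0],[0,0,-0.012,0,0,0],[0,0,-0.03,0,0,0],[0,0,-0.05,0,0,0],[0,0,-0.075,0,0,0],[0,0,-0.095,0,0,0],[0,0,-0.105,0,0,0],[0,0,-0.11,0,0,0],[0,0,-0.11,0,0,0],[0,0,-0.11,0,0,0]]'
python3 - <<'E'
from h import *
s,im=shot('wrist');cv2.imwrite('pics/w11.png',cv2.resize(im[120:340,200:440,::-1],None,fx=2.5,fy=2.5));print(rings('wrist','small_pad',43,s),rings('wrist','toroid',26,s))
print([ (round(d['conf'],2),d['centre']) for d in bot.search_frame('wrist','clamp_disc')],rings('wrist','clamp_disc',5,s))
go(475.5,-3,110,99.5)
E
```

```text
time: 28.1
tool_pos: [592.1, 140.0, 38.2]
eef_rot: [-0.083, 0.997, 0.0, -0.0]
contact_force: [1.0, -0.5, -0.2]
finger_gap: 0.705
finger_force: 0.0
time: 28.93
tool_pos: [591.6, 139.7, 147.6]
eef_rot: [-0.083, 0.997, -0.0, -0.0]
contact_force: [0.3, -1.3, 0.2]
finger_gap: 0.702
finger_force: 0.0
[(0.57, array([591.5, 139.9]), array([39.5, 41. ]))] [(0.66, array([593.3, 140.8]), array([50.9, 55.1]))]
[(0.64, [476.1, 2.8, 5.4])] [(0.93, array([4.769e+02, 1.000e-01]), array([46.4, 46.9]))]
tcp [591.3 139.9 147. ] closing yaw 99.5 shift [ 0.1378 -0.1217  0.0373] turn [ 0.  -0.1  0. ] F [ 0.2 -0.2  0.2] gap 64.9 ff 0.0 t 29.18
```

View pics/w11.png

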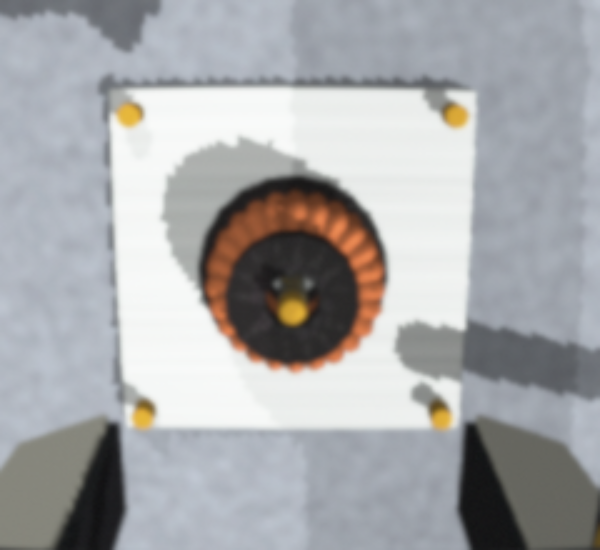

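The small pad is concentric on the toroid at (293,298) in the crop. Now the disc, using numbers only since my pictures are used up.

```bash
python3 -m handwheel '[[0.008,-0.007,0.002,0,0,0],[0.025,-0.022,0.005,0,0,0],[0.048,-0.042,0.01,0,0,0],[0.072,-0.063,0.016,0,0,0],[0.096,-0.084,0.022,0,0,0],[0.116,-0.101,0.028,0,0,0],[0.13,-0.113,0.034,0,0,0],[0.137,-0.119,0.038,0,0,0],[0.137,-0.119,0.038,0,0,0],[0.137,-0.119,0.038,0,0,0]]' 0.075 20; python3 -m handwheel '[[0,0,0,0,0,0],[0,0,0,0,0,0],[0,0,0,0,0,0],[0,0,0,0,0,0],[0,0,0,0,0,0],[0,0,0,0,0,0],[0,0,0,0,0,0],[0,0,0,0,0,0],[0,0,0,0,0,0],[0,0,0,0,0,0]]'
python3 - <<'E'
from h import *
s,im=shot('wrist','w12');r=rings('wrist','clamp_disc',5,s);print(r)
if r: go(*r[0][1],1.5,99.5)
E
```

```text
time: 30.02
tool_pos: [476.9, 0.1, 110.3]
eef_rot: [-0.083, 0.997, 0.0, 0.0]
contact_force: [0.6, 0.3, 0.4]
finger_gap: 0.817
finger_force: 0.0
time: 30.85
tool_pos: [476.7, -0.0, 110.2]
eef_rot: [-0.083, 0.997, 0.0, -0.0]
contact_force: [-0.6, 0.4, -0.7]
finger_gap: 0.816
finger_force: 0.0
[(0.63, array([475.4,  -1.4]), array([46. , 46.2]))]
tcp [476.7  -0.  110.2] closing yaw 99.5 shift [ 0.0015 -0.0011  0.1087] turn [0. 0. 0.] F [-0.1  0.3  0.6] gap 74.7 ff 0.0 t 30.95
```

```bash
python3 -m handwheel '[[0.0015,-0.001,0.015,0,0,0],[0.0015,-0.001,0.035,0,0,0],[0.0015,-0.001,0.055,0,0,0],[0.0015,-0.001,0.075,0,0,0],[0.0015,-0.001,0.09,0,0,0],[0.0015,-0.001,0.1,0,0,0],[0.0015,-0.001,0.105,0,0,0],[0.0015,-0.001,0.1075,0,0,0],[0.0015,-0.001,0.1085,0,0,0],[0.0015,-0.001,0.1085,0,0,0]]'; python3 -m handwheel '[[0,0,0,0,0,0],[0,0,0,0,0,0],[0,0,0,0,0,0],[0,0,0,0,0,0],[0,0,0,0,0,0],[0,0,0,0,0,0],[0,0,0,0,0,0],[0,0,0,0,0,0],[0,0,0,0,0,0],[0,0,0,0,0,0]]' 0.035 20; python3 -c "
from h import *
go(592,140,124,99.5)"
```

```text
time: 31.78
tool_pos: [475.9, -1.2, 2.2]
eef_rot: [-0.083, 0.997, -0.0, 0.0]
contact_force: [-0.1, 0.2, -0.1]
finger_gap: 0.816
finger_force: 0.0
time: 32.62
tool_pos: [475.6, -1.3, 1.9]
eef_rot: [-0.083, 0.997, -0.0, 0.0]
contact_force: [-0.9, -0.8, 6.0]
finger_gap: 0.506
finger_force: 20.0
tcp [475.6  -1.3   1.9] closing yaw 99.5 shift [-0.1383  0.12   -0.1221] turn [-0.  0.  0.] F [-0.9 -0.8  6. ] gap 46.4 ff 20.0 t 32.62
```

```bash
python3 -m handwheel '[[0,0,-0.01,0,0,0],[0,0,-0.03,0,0,0],[0,0,-0.06,0,0,0],[-0.008,0.007,-0.09,0,0,0],[-0.026,0.023,-0.11,0,0,0],[-0.048,0.042,-0.122,0,0,0],[-0.072,0.063,-0.122,0,0,0],[-0.096,0.083,-0.122,0,0,0],[-0.118,0.102,-0.122,0,0,0],[-0.13,0.113,-0.122,0,0,0]]'; python3 -m handwheel '[[-0.005,0.004,0,0,0,0],[-0.0083,0.007,0,0,0,0],[-0.0083,0.007,0,0,0,0],[-0.0083,0.007,0,0,0,0],[-0.0083,0.007,0,0,0,0],[-0.0083,0.007,0,0,0,0],[-0.0083,0.007,0,0,0,0],[-0.0083,0.007,0,0,0,0],[-0.0083,0.007,0,0,0,0],[-0.0083,0.007,0,0,0,0]]'
python3 - <<'E'
from h import *
stud('w13');s,im=shot('wrist');print(rings('wrist','clamp_disc',s['tool_pos'][2]+3.5,s));print([d['centre'] for d in bot.search_frame('wrist','clamp_disc')]);go(592,140,80,99.5)
g=cv2.cvtColor(im,cv2.COLOR_RGB2GRAY)[235:350:5,316];print(g)
E
```

```text
time: 33.45
tool_pos: [586.4, 135.3, 124.5]
eef_rot: [-0.084, 0.996, 0.001, 0.001]
contact_force: [-0.7, 0.4, -0.2]
finger_gap: 0.5
finger_force: 20.0
time: 34.28
tool_pos: [591.8, 139.8, 123.8]
eef_rot: [-0.083, 0.997, -0.0, -0.0]
contact_force: [-0.6, -0.5, -1.3]
finger_gap: 0.501
finger_force: 20.0
px [[245.7, 168.3], [387.0, 168.5]] [60 56]
spacing 102.9 axis yaw 99.4 centre [591.9 139.8]
[(0.79, array([590. , 139.5]), array([44.7, 46.1]))]
[[585.4, 141.8, 123.9], [573.7, 142.5, 33.1]]
tcp [591.9 140.  123.7] closing yaw 99.5 shift [-0.0001 -0.0001  0.0437] turn [ 0. -0.  0.] F [ 0.4  0.1 -1.2] gap 45.6 ff 20.0 t 34.48
[ 45  58  60 122 174  96 112 114 112 111 112 107 227 244 180 193 194  93
 123 186 194 190  50]
```

```bash
python3 -m handwheel '[[-0.0005,0,0.007,0,0,0],[-0.0005,0,0.014,0,0,0],[-0.0005,0,0.021,0,0,0],[-0.0005,0,0.028,0,0,0],[-0.0005,0,0.035,0,0,0],[-0.0005,0,0.042,0,0,0],[-0.0005,0,0.048,0,0,0],[-0.0005,0,0.053,0,0,0],[-0.0005,0,0.056,0,0,0],[-0.0005,0,0.058,0,0,0]]'; python3 -m handwheel '[[0,0,0.002,0,0,0],[0,0,0.005,0,0,0],[0,0,0.008,0,0,0],[0,0,0.011,0,0,0],[0,0,0.014,0,0,0],[0,0,0.016,0,0,0],[0,0,0.018,0,0,0],[0,0,0.019,0,0,0],[0,0,0.0195,0,0,0],[0,0,0.0195,0,0,0]]'; python3 -m handwheel '[[0,0,0.0005,0,0,0],[0,0,0.001,0,0,0],[0,0,0.001,0,0,0],[0,0,0.001,0,0,0],[0,0,0.001,0,0,0],[0,0,0.001,0,0,0],[0,0,0.001,0,0,0],[0,0,0.001,0,0,0],[0,0,0.001,0,0,0],[0,0,0.001,0,0,0]]'
```

```text
time: 35.32
tool_pos: [592.2, 140.1, 65.1]
eef_rot: [-0.083, 0.997, -0.0, -0.0]
contact_force: [0.2, 0.8, -0.6]
finger_gap: 0.501
finger_force: 20.0
time: 36.15
tool_pos: [592.3, 140.1, 46.1]
eef_rot: [-0.083, 0.997, 0.0, -0.0]
contact_force: [0.6, 1.0, -0.5]
finger_gap: 0.502
finger_force: 20.0
time: 36.98
tool_pos: [592.4, 140.1, 45.2]
eef_rot: [-0.083, 0.997, 0.0, 0.0]
contact_force: [0.6, -0.1, -0.9]
finger_gap: 0.502
finger_force: 20.0
```

```bash
python3 -m handwheel '[[0,0,0.0005,0,0,0],[0,0,0.0005,0,0,0],[0,0,0.0005,0,0,0],[0,0,0.0005,0,0,0],[0,0,0.0005,0,0,0],[0,0,0.0005,0,0,0],[0,0,0.0005,0,0,0],[0,0,0.0005,0,0,0],[0,0,0.0005,0,0,0],[0,0,0.0005,0,0,0]]' 0.07; python3 -m handwheel '[[0,0,-0.004,0,0,0],[0,0,-0.012,0,0,0],[0,0,-0.03,0,0,0],[0,0,-0.05,0,0,0],[0,0,-0.075,0,0,0],[0,0,-0.095,0,0,0],[0,0,-0.105,0,0,0],[0,0,-0.11,0,0,0],[0,0,-0.11,0,0,0],[0,0,-0.11,0,0,0]]'
python3 - <<'E'
from h import *
s,im=shot('wrist','w14')
for l,z in(('clamp_disc',48),('clamp_disc',51),('toroid',26),('wide_pad',13),('small_pad',43)): print(l,z,rings('wrist',l,z,s))
for c in('scene','side'):
    bot.get_image(c); print(c,[(l,[np.round(d['centre']).tolist() for d in bot.search_frame(c,l)][:2]) for l in('clamp_disc','toroid','small_pad','battery','meter','iron_stand')])
E
```

```text
time: 37.82
tool_pos: [592.4, 140.1, 44.7]
eef_rot: [-0.083, 0.997, 0.0, 0.0]
contact_force: [0.0, 0.2, 0.4]
finger_gap: 0.764
finger_force: 0.0
time: 38.65
tool_pos: [591.9, 139.8, 154.1]
eef_rot: [-0.083, 0.997, -0.0, -0.0]
contact_force: [-0.2, 0.5, -0.1]
finger_gap: 0.764
finger_force: 0.0
clamp_disc 48 [(0.68, array([592.1, 140. ]), array([46.3, 47.5]))]
clamp_disc 51 [(0.68, array([591.2, 139.9]), array([45.8, 46.9]))]
toroid 26 [(0.73, array([601.2, 141.1]), array([54.9, 70.6]))]
wide_pad 13 [(0.96, array([477.8, 335.8]), array([60.6, 65.4])), (0.68, array([595.5, 141.4]), array([60.4, 67. ]))]
small_pad 43 [(0.46, array([597.5, 141. ]), array([ 7.2, 12.8]))]
scene [('clamp_disc', [[596.0, 140.0, 48.0]]), ('toroid', [[612.0, 158.0, 29.0]]), ('small_pad', []), ('battery', [[742.0, 10.0, 37.0]]), ('meter', [[692.0, -391.0, 32.0]]), ('iron_stand', [[667.0, 400.0, 20.0]])]
side [('clamp_disc', [[589.0, 136.0, 51.0]]), ('toroid', [[587.0, 116.0, 31.0]]), ('small_pad', []), ('battery', []), ('meter', [[682.0, -418.0, 36.0]]), ('iron_stand', [[674.0, 383.0, 23.0]])]
```

The disc is round and concentric at the stack height (592,140), and the three bystanders are unmoved. Handing in.

```bash
python3 -c "
from bench import bot
print(bot.job_done())"
```

```text
the job is handed in; nothing more can be done
None
```

I threaded the wide pad, transformer, small pad and clamping disc onto the stud in that order and handed the job in at about 39 s of the 90 s. The last camera measurements put the disc on the stud's axis at about its stacked height, with the battery, multimeter and iron stand unmoved. I checked the disc by measurement only, because my 14 pictures were used up, and the hand-in returned no verdict.

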